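# Find the high spot of a bent pulley on the truing stand and lock it there

## Robot

A 6-joint arm with a two-finger parallel gripper is mounted at the origin on a cart in front of the work surface, level with it; the furniture and walls round the work are solid. World frame = base frame: x ahead of the robot, y to its left, z up, the work surface at z = 0. Lengths are in m, angles in rad, forces in N, time in s.
With the tool pointing down it reaches from about 0.325 to 0.775 m from the base axis. Payload 9.3 kg.
Tool frame: the origin (TCP) lies midway between the tips of the shut fingers; the grasp point (between the pads) lies behind it (ctrl.grip_depth is the z of the grasp point in the tool frame, in m); z points along the fingers, y is the direction in which the jaws open and shut (so a half turn about z gives the same grasp; the last joint's range is limited). The gripper opens to 85 mm and grips with 20 to 120 N. Pads are 22 mm wide; open, the fingers measure 114 mm over their backs; the gripper's body (76 mm by 85 mm) begins 54 mm behind the grasp point. The pads swing forward as they close: fully open they stand 13 mm farther back than shut.
Start: joints at [1.084, 0.259, 0.021, 1.334, 0, 1.418], TCP at [0.18, 0.52, 0.231] pointing down, gripper open.
Joint ranges: [-3.04, 3.04], [-0.91, 1.82], [-1.04, 1.36], [-1.92, 1.95], [-1.52, 1.45], [-3.14, 3.14]. Speed limits (rad/s): [2.22, 2.22, 2.79, 3.14, 3.14, 3.14].

## Interface

Orientations are given as a unit quaternion [w, x, y, z].
In Python, from station import ctrl, get_image gives the robot as it stands.
- The arm moves only by the shell command python3 -m inch 'ROWS' [FORCE]. ROWS is JSON, a list of rows, each a list of 3 entries, a list of its own where there are three numbers: the shift along the tool's x, y, z in mm, then the turn, a rotation vector about the tool's x, y, z in degrees, then the gripper's target within -1 to 1 (shut at 1, half-way at 0, fully open at -1). In form: [[[dx, dy, dz], [wx, wy, wz], gripper], ...]. A call has 1 to 12 rows; each row shifts and turns the commanded pose from where the row before left it, along the tool's axes as they then stand; what a row does not reach is not made up. A row lasts 1/8 s, in which the tool goes at most 62.5 mm and 10.7 degrees, less where a joint would pass 70% of its speed; a pose out of reach is approached as far as the arm can. A call with a gripper value outside its range is refused whole. The fingers move at their own pace and stop on an object; FORCE is the grip in N (left out, the last holds). Time passes only in rows, so rows that do not move let the fingers close. It gives the time, the measured TCP pose, the force and the opening at its end, in the units of the state.
- ctrl.get_state(): the state, without advancing time (a new reading comes with each control period).
- get_image(name): name is "scene" or "top" or "wrist"; returns a dict with "frame" (400x640x3 uint8, blue, green, red), "camera_matrix" (3x3 intrinsics, pixels), "origin" and "rotation" of the camera in the world; the wrist camera has in their place "T_tool_cam" (4x4, takes a point from camera to tool coordinates, whose origin is the TCP and whose axes are the flange's). Camera axes: x right, y up, looking along -z (the intrinsics and any distortion apply to the point x, -y, -z); pixel columns grow to the right and rows downward; lengths in m; the calibration is good to about 2 mm. The wrist camera is an equidistant fisheye: a pixel r from the principal point sees the ray r / f radians off the axis. A picture is of the moment at which its call begins: read the wrist's pose just before it. There is no depth.
- ctrl.close_job(): hands the job in, once; it reports no verdict.
The state is a dict: "time": time; "joint_positions": joint angles; "qvel": joint speeds; "joint_torque": joint torques, N m; "tool_pos": TCP position; "orientation": TCP orientation; "wrist_force": force on the tool from outside, world axes, zero at the start; "torque": the same for the moment, N m; "width": finger opening in m.
Only numpy, scipy, OpenCV 4.12 (cv2) and the standard library are available. Lean on these libraries where they do the work, as an engineer would, in place of code of your own. Each camera call takes 0.05 s, during which the arm holds its last target.

## Task

The V-belt pulley on the truing stand has a bent rim: push the feeler carriage all the way in to its stop so that its roller rides on the rim, crank the pulley round to find the high spot, where the needle swings farthest, and stop with that spot right under the roller; mind that the rim also has a lesser wave. Then swing the brake lever fully over to lock the spindle there, and let go of everything. Never touch the needle, and leave the wooden block beside the lever where it lies.

Things in the scene. Friction and masses are not known exactly. Their poses are not given: they have to be found in the camera images.
- stand: Grey truing stand, fixed on a dark rubber mat. Flat base 100 (x) by 320 (y) by 14 mm. Origin on the underside, straight under the upright spindle, 2 mm over the bench; z up, x across the base away from the robot, y along it to the robot's left: the feeler carriage is on the +y half, the brake lever on the -y end. Heights and directions below are in this frame.
- spindle_axis (a point): Point on the upright turning axis, at the height of the pulley's top face (78 mm over the stand's origin). The aluminium pulley, about 120 mm across, lies flat from 50 to 78 mm up.
- spindle (a joint): Angle of the spindle, which carries the pulley and a crank on top, rad; turns without end, grows counter-clockwise seen from above. At 0 the crank handle lies on the -x side of the axis, towards the robot. It stays where it is left (light friction, about 2 N at the handle).
- crank_grip (a point): Grip point of the crank handle: a black upright handle 20 mm thick that spins freely on its pin, 42 mm from the spindle axis, 89 to 134 mm up; this point lies on its centre line 114 mm up. Everything else within reach of the fingers round its circle is lower than 100 mm.
- carriage (a joint): Position of the feeler carriage, m: 0 parked away from the pulley, 0.022 pushed home (towards the pulley, stand -y) against its stop. It stays where it is left; about 6 N to move.
- carriage_knob (a point): Grip point on the carriage's black upright knob: 19 mm thick, 68 to 110 mm up, this point on its centre line 92 mm up, 194 mm from the spindle axis along +y when parked, 172 mm when home. It moves with the carriage. The white scale with the needle over it lies lower than 76 mm and ends 23 mm in front of the knob's centre.
- feeler (a joint): Angle of the feeler lever on the carriage, rad. A light spring holds it at 0 with its roller free; the rim pushes the roller out and the needle swings over the scale towards stand -x (the robot). Carriage home: about 0.13 on the round part of the rim, 0.27 on the lesser wave, 0.43 at the high spot, 0.36 at 10 degrees of pulley turn and 0.24 at 20 degrees to either side of it.
- needle_tip (a point): Tip of the dark needle, 62 mm from the feeler's pin, 75 mm up, over the white scale, whose graduations are 0.05 rad apart.
- needle: The feeler's needle with its roller arm, one thin rigid lever, 70 to 81 mm up; origin on its pin on the carriage. The roller (8 mm thick) meets the rim on the pulley's +y side. High spot and lesser wave are each some 60 degrees of rim long, 130 degrees apart; how they lie to the crank differs each time, and the high spot is not under the roller at the start.
- brake (a joint): Angle of the brake lever, rad, seen from above counter-clockwise: 0 released, 1.2 fully over at its stop (away from the robot), where the shoe is clamped on the spindle's drum. It stays where it is left; about 4 N at the grip, a little more over the last half.
- brake_grip (a point): Grip point of the brake lever: black upright grip 17 mm thick, 66 to 100 mm up, this point on its centre line 84 mm up. It rides on an arc of 60 mm radius about brake_pivot; at 0 it lies from the pivot in the direction 228 degrees (counter-clockwise from stand +x), at 1.2 rad in the direction 297 degrees.
- brake_pivot (a point): Point on the brake lever's upright turning axis, 91 mm from the spindle axis along stand -y.
- packing_block: Plain wooden packing block, 90 (x) by 66 (y) by 42 mm high, lying loose on the bench near the brake lever, at the right front corner; a bystander. Origin under its middle.

How it is judged:
On the way, in this order (a step that is already met when the one before it is completed fails the run):
1. the feeler carriage is pushed home to its stop (value of joint carriage above 0.0212 m), for 0.1 s.
2. with the carriage home and the brake still off, the pulley stands with its high spot under the roller (value of joint carriage above 0.0212 m and value of joint feeler above 0.37 rad and velocity of joint spindle between -0.1 and 0.1 rad/s and value of joint brake below 0.4 rad), for 0.2 s.
3. the brake lever is swung over with the high spot still under the roller (value of joint carriage above 0.0212 m and value of joint feeler above 0.37 rad and value of joint brake above 1 rad), for 0.2 s.
At the end, for the whole second after the job is handed in: The feeler carriage is home against its stop (within 0.8 mm), the needle shows the high spot (feeler above 0.37 rad, that is the high spot within some 9 degrees of the roller), the brake lever is fully over (beyond 1.0 of 1.2 rad) and the spindle stands still (all of step 3 and velocity of joint spindle between -0.1 and 0.1 rad/s); the robot touches nothing.
It fails at once if the robot pushes on the needle or its roller arm (contact force between any of the fingers, the arm and needle above 1 N).
It fails at once if the wooden packing block is pushed away (more than 25 mm) (distance of packing_block from where it was at the start of the episode above 0.025 m).
It also fails if it takes over 64 s, if anything falls off the work surface, if the arm or the gripper's body presses on something with over 40 N, if the wrist force passes 120 N, or if a joint passes its speed limit or range.

## Working session

There is one attempt and no reset: what is moved stays moved. The work goes in short steps, Python scripts to look and compute and a shell command to move; the robot and the scene stay as the last step left them, time stands still between calls to the robot, and variables do not carry over. Pictures are saved under pics/ and viewed, and the job is handed in when it is done.

```bash
ls; mkdir -p pics; python3 - <<'E'
from station import ctrl,get_image
import cv2
s=ctrl.get_state();print(s, ctrl.grip_depth)
for n in("scene","top"):
    d=get_image(n);cv2.imwrite(f"pics/{n}0.png",d["frame"]);print(n,d["camera_matrix"],d["origin"],d["rotation"],[k for k in d])
E
```

```text
pics
{'time': 0.0, 'joint_positions': array([1.08441320e+00, 2.59206265e-01, 2.07172471e-02, 1.33374922e+00,
       3.16278806e-06, 1.41820427e+00]), 'qvel': array([ 1.44733236e-03,  1.60631019e-03, -8.30114313e-05, -1.82462810e-04,
       -6.54356820e-04, -1.54412330e-03]), 'joint_torque': array([ 8.97323989e-04, -5.55644202e+01,  3.44527102e+01,  1.38096447e-02,
       -3.33030312e-04,  2.21179380e-05]), 'tool_pos': array([0.18004375, 0.51935922, 0.23064104]), 'orientation': array([-2.27938620e-04,  1.66121781e-01,  9.86104981e-01, -6.83974290e-04]), 'wrist_force': array([0.18961344, 0.10375611, 0.1483055 ]), 'torque': array([-0.01813032, -0.00160387, -0.00136354]), 'width': 0.08534988346287736} -0.0187
scene [[500.16156025   0.         310.61819392]
 [  0.         500.16156025 203.90537532]
 [  0.           0.           1.        ]] [0.37478837 0.68104132 1.04365238] [-0.05961333 -0.01441207  0.29627801  0.95313057] ['frame', 'camera_matrix', 'origin', 'rotation']
top [[448.62703898   0.         329.36265451]
 [  0.         448.62703898 202.28652463]
 [  0.           0.           1.        ]] [0.29787423 0.04418116 1.14002096] [-0.69481072 -0.05912276  0.04125068  0.71557036] ['frame', 'camera_matrix', 'origin', 'rotation']
```

View pics/scene0.png

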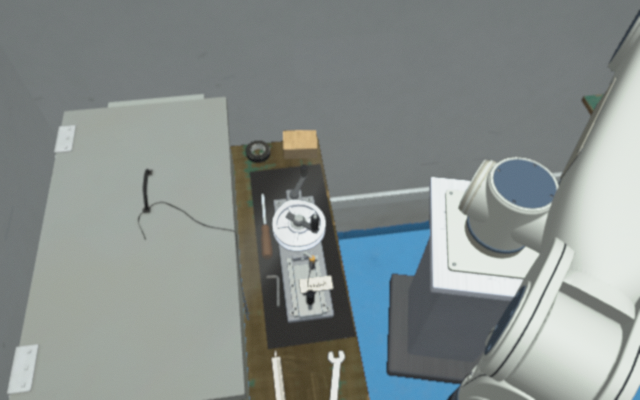

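View pics/top0.png

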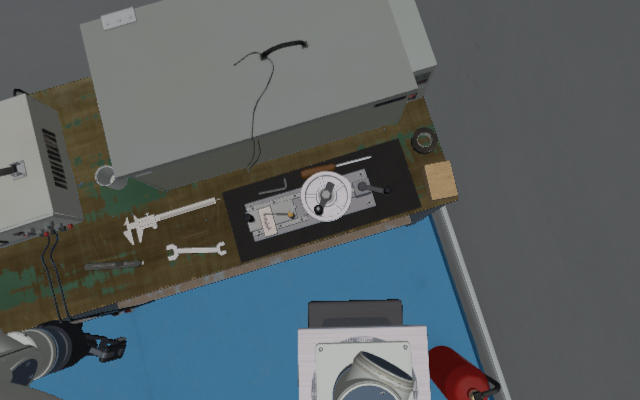

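The scene view shows the stand at about (300,250). The top view shows the pulley at (326,196), the scale at (268,220), the brake lever at (380,188), the block at (440,181), and a cabinet right behind the stand. I'll zoom in next.

```bash
cat > h.py <<'E'
import numpy as np,cv2
from scipy.spatial.transform import Rotation as R
from station import ctrl,get_image
def q(a): a=np.asarray(a); return R.from_quat([a[1],a[2],a[3],a[0]])
def ray(d,u,v):
    K=d["camera_matrix"]; c=np.array([(u-K[0,2])/K[0,0],-(v-K[1,2])/K[1,1],-1.])
    r=np.asarray(d["rotation"]); M=q(r) if r.size==4 else R.from_matrix(r)
    return np.asarray(d["origin"]),M.apply(c)
def onz(d,u,v,z):
    o,r=ray(d,u,v); return o+r*(z-o[2])/r[2]
def proj(d,P):
    K=d["camera_matrix"]; M=q(d["rotation"]); c=M.inv().apply(np.asarray(P)-d["origin"])
    return np.array([K[0,2]+K[0,0]*c[0]/-c[2],K[1,2]+K[1,1]*c[1]/c[2]])
def crop(d,x0,x1,y0,y1,k,name):
    cv2.imwrite(name,cv2.resize(d["frame"][y0:y1,x0:x1],None,fx=k,fy=k,interpolation=cv2.INTER_CUBIC))
E
python3 - <<'E'
from h import *
d=get_image("top");crop(d,230,470,120,280,3.3,"pics/top1.png")
e=get_image("scene");crop(e,230,350,120,340,2.7,"pics/scene1.png")
print(proj(d,[0,0,0]),onz(d,326,196,.08))
E
```

```text
[363.87030811 390.16822239] [0.46535178 0.07657699 0.08      ]
```

View pics/top1.png

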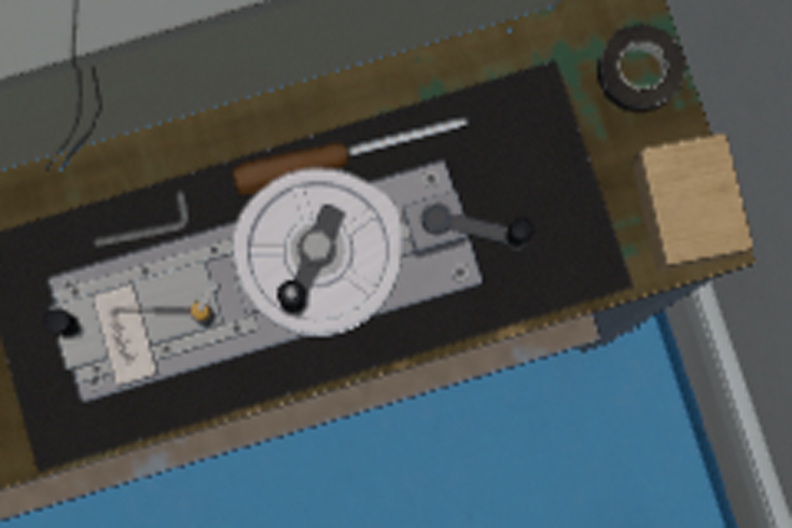

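View pics/scene1.png

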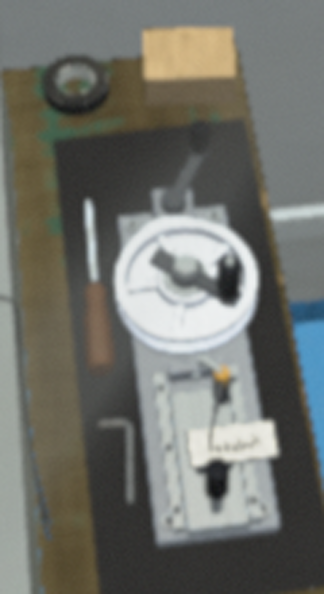

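The pulley, crank handle top (crop 292,295), knob (63,322) and brake grip (519,231) are all clear. I'll measure these.

```bash
cat >> h.py <<'E'
def blackblobs(d,boxes,thr=45):
    g=d["frame"].max(axis=2)
    for n,(x,y,w) in boxes.items():
        pass
E
python3 - <<'E'
from h import *
d=get_image("top");f=d["frame"]
# pulley: bright low saturation
hsv=cv2.cvtColor(f,cv2.COLOR_BGR2HSV)
m=((hsv[...,2]>150)&(hsv[...,1]<40)).astype(np.uint8)*255
m[:, :290]=0;m[:,360:]=0;m[:160]=0;m[235:]=0
m=cv2.morphologyEx(m,cv2.MORPH_OPEN,np.ones((3,3)))
c=max(cv2.findContours(m,cv2.RETR_EXTERNAL,cv2.CHAIN_APPROX_NONE)[0],key=cv2.contourArea)
hull=cv2.convexHull(c); el=cv2.fitEllipse(hull);print("ell",el)
F=lambda u,v:(230+u/3.3-.35,120+v/3.3-.35)
A=onz(d,*el[0],.080);print("axis",A)
pts={"crank":(292,295,.136),"knob":(63,322,.112),"brake":(519,231,.102),"pivot":(437,219,.07),"boltTL":(70,290,.016)}
P={}
for n,(u,v,z) in pts.items():
    P[n]=onz(d,*F(u,v),z);r=P[n]-A;print(n,P[n],np.hypot(*r[:2]),np.degrees(np.arctan2(r[1],r[0])))
# base corners
for u,v in [(48,278),(86,403),(481,282),(443,160)]: print("corner",onz(d,*F(u,v),.016))
w=P["brake"]-P["pivot"];print(np.hypot(*w[:2]),np.degrees(np.arctan2(w[1],w[0])))
for u,v in [(640,152),(722,137),(752,255),(672,267)]:print("blk",onz(d,*F(u,v),.042))
e=get_image("scene")
for n in P: print(n,proj(e,P[n]),((proj(e,P[n])-[230,120])*2.7))
print((proj(e,A)-[230,120])*2.7)
E
```

```text
ell ((326.3064880371094, 195.41761779785156), (49.777950286865234, 51.59047317504883), 55.963623046875)
axis [0.46673872 0.07580611 0.08      ]
crank [0.42726539 0.09341627 0.136     ] 0.043223390841312256 155.95701088753916
knob [0.41624592 0.25586335 0.112     ] 0.18700302691322856 105.6648986454987
brake [ 0.47237374 -0.06701515  0.102     ] 0.14293238286799537 -87.74056404005836
pivot [ 0.48858842 -0.01099121  0.07      ] 0.08950522704240334 -75.8703733902551
boltTL [0.45190494 0.270168   0.016     ] 0.19492712127490897 94.36437851237201
corner [0.46176646 0.28718216 0.016     ]
corner [0.36476035 0.25816375 0.016     ]
corner [ 0.44826455 -0.04548792  0.016     ]
corner [ 0.54439655 -0.02016073  0.016     ]
0.058323210739409326 -106.14172194247168
blk [ 0.53987776 -0.16707628  0.042     ]
blk [ 0.54934718 -0.22917558  0.042     ]
blk [ 0.45878065 -0.24553225  0.042     ]
blk [ 0.451625   -0.18578642  0.042     ]
crank [316.43606079 217.02630053] [233.37736414 261.97101143]
knob [312.34572544 291.04481144] [222.33345868 461.82099089]
brake [305.27779978 167.23592951] [203.25005941 127.53700967]
pivot [295.58702547 193.05873243] [177.08496878 197.25857757]
boltTL [294.7290908  313.93266708] [174.76854515 523.61820113]
[188.21567533 275.75968085]
```

Yaw comes out at about 15°. At jaw direction 15°, tool x = stand +y and tool y = stand +x, so I'll turn the tool to that and travel to above the knob.

```bash
python3 -m inch '[[[0,0,0],[0,0,9.3],-1],[[0,0,0],[0,0,9.3],-1],[[0,0,0],[0,0,9.3],-1],[[0,0,0],[0,0,9.3],-1],[[0,0,0],[0,0,9.3],-1],[[0,0,0],[0,0,9.4],-1]]'; python3 -m inch '[[[-38,20,0],[0,0,0],-1],[[-38,20,0],[0,0,0],-1],[[-38,20,0],[0,0,0],-1],[[-38,20,0],[0,0,0],-1],[[-38,20,0],[0,0,0],-1],[[-38,20,0],[0,0,0],-1],[[-38,20,0],[0,0,0],-1],[[-38,20,0],[0,0,0],-1],[[0,0,0],[0,0,0],-1],[[0,0,0],[0,0,0],-1]]'
python3 - <<'E'
from h import *
s=ctrl.get_state();print(s["tool_pos"],q(s["orientation"]).as_matrix(),s["joint_positions"],s["wrist_force"])
d=get_image("wrist");cv2.imwrite("pics/w2.png",d["frame"]);print(d["camera_matrix"],d["T_tool_cam"])
np.savez("w2.npz",f=d["frame"],K=d["camera_matrix"],T=d["T_tool_cam"],p=s["tool_pos"],o=s["orientation"])
E
```

```text
time: 1.05
tool_pos: [0.1802, 0.5196, 0.2312]
orientation: [0.0, 0.611, 0.792, -0.0]
wrist_force: [-0.5, -0.8, -0.1]
width: 0.0853
time: 2.3
tool_pos: [0.4131, 0.2673, 0.2312]
orientation: [-0.0, 0.609, 0.793, -0.0]
wrist_force: [0.5, 0.5, -0.5]
width: 0.0854
[0.41313662 0.26732105 0.23121474] [[-2.57754305e-01  9.66210417e-01 -3.86077158e-04]
 [ 9.66210472e-01  2.57754363e-01  1.09336822e-04]
 [ 2.05155449e-04 -3.44849756e-04 -9.99999919e-01]] [ 4.03427845e-01  1.59930688e-01 -1.07806465e-01  1.30337133e+00
  2.52122928e-04  1.71352684e+00] [ 0.53329429  0.47953225 -0.47919927]
[[309.70691629   0.         319.95078361]
 [  0.         309.70691629 197.10647028]
 [  0.           0.           1.        ]] [[-9.63459604e-04  9.53744023e-01  3.00618381e-01  7.64347846e-02]
 [ 9.99999026e-01  1.22237062e-03 -6.73179084e-04  4.10964612e-04]
 [-1.00950761e-03  3.00617440e-01 -9.53744272e-01 -1.44120693e-01]
 [ 0.00000000e+00  0.00000000e+00  0.00000000e+00  1.00000000e+00]]
```

View pics/w2.png

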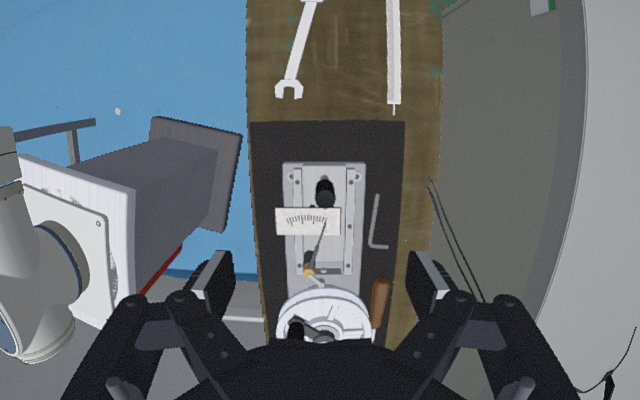

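The wrist view shows the scale at (307,220), the needle from the pin (309,270) to about (326,222), and the knob at about (324,190). I'll zoom and measure.

```bash
cat >> h.py <<'E'
def wsnap(name=None):
    s=ctrl.get_state(); d=get_image("wrist")
    d["p"]=s["tool_pos"]; d["o"]=s["orientation"]
    if name: cv2.imwrite(name,d["frame"])
    return d
def wray(d,u,v):
    K=d["camera_matrix"]; a=np.array([(u-K[0,2])/K[0,0],(v-K[1,2])/K[1,1]]); th=np.hypot(*a)
    k=np.sin(th)/th if th>1e-9 else 1.; c=np.array([a[0]*k,-a[1]*k,-np.cos(th)])
    T=d["T_tool_cam"]; M=q(d["o"])
    return M.apply(T[:3,3])+d["p"], M.apply(T[:3,:3]@c)
def wonz(d,u,v,z):
    o,r=wray(d,u,v); return o+r*(z-o[2])/r[2]
def wproj(d,P):
    T=d["T_tool_cam"]; M=q(d["o"]); t=M.inv().apply(np.asarray(P)-d["p"]); c=T[:3,:3].T@(t-T[:3,3])
    x,y,z=c[0],-c[1],-c[2]; r=np.hypot(x,y); th=np.arctan2(r,z); K=d["camera_matrix"]
    return np.array([K[0,2]+K[0,0]*th*x/r,K[1,2]+K[0,0]*th*y/r])
def load(n):
    z=np.load(n); return dict(frame=z["f"],camera_matrix=z["K"],T_tool_cam=z["T"],p=z["p"],o=z["o"])
def stand(A,yaw,P):
    r=np.asarray(P)[:2]-np.asarray(A)[:2]; c,s=np.cos(yaw),np.sin(yaw); return np.array([c*r[0]+s*r[1],-s*r[0]+c*r[1]])*1000
E
python3 - <<'E'
from h import *
d=load("w2.npz");crop(d,265,405,150,350,3,"pics/w2c.png")
E
```

```text
(no output)
```

View pics/w2c.png

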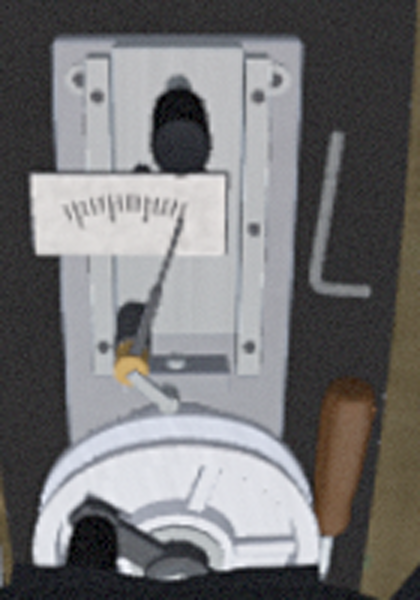

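The knob's top disc is centred at about crop (180,146). The needle points at the right end of the scale (feeler 0), and the base's far edge is at crop y≈38.

```bash
python3 - <<'E'
from h import *
d=load("w2.npz");F=lambda u,v:(265+(u+.5)/3-.5,150+(v+.5)/3-.5)
A=[.4667,.0758];yaw=np.radians(15)
for n,u,v,z in [("knobtop",180,146,.112),("cornL",53,38,.016),("cornR",303,40,.016),("pin",130,370,.08),("tip",183,207,.077),("boltL",97,97,.022),("boltL2",103,347,.022),("boltR",258,97,.022),("boltR2",249,347,.022)]:
    P=wonz(d,*F(u,v),z);print(n,P.round(4),stand(A,yaw,P).round(1))
E
```

```text
knobtop [0.4197 0.2611 0.112 ] [  2.6 191.2]
cornL [0.369  0.2623 0.016 ] [-46.1 205.4]
cornR [0.4648 0.287  0.016 ] [ 52.8 204.5]
pin [0.4278 0.1628 0.08  ] [-15.   94.1]
tip [0.4299 0.2294 0.077 ] [  4.2 157.9]
boltL [0.3917 0.2449 0.022 ] [-28.7 182.7]
boltL2 [0.4202 0.1361 0.022 ] [-29.3  70.3]
boltR [0.453  0.2612 0.022 ] [ 34.8 182.6]
boltR2 [0.482  0.1524 0.022 ] [34.6 70. ]
```

```bash
python3 -m inch '[[[-7.7,4.8,20],[0,0,0],-1],[[0,0,40],[0,0,0],-1],[[0,0,40],[0,0,0],-1],[[0,0,30],[0,0,0],-1],[[0,0,19],[0,0,0],-1],[[0,0,0],[0,0,0],-1],[[0,0,0],[0,0,0],-1]]' 30
python3 - <<'E'
from h import *
d=wsnap("pics/w3.png")
E
```

```text
time: 3.22
tool_pos: [0.42, 0.2618, 0.0831]
orientation: [0.0, 0.608, 0.794, 0.0]
wrist_force: [0.3, 0.0, 0.7]
width: 0.0855
```

View pics/w3.png

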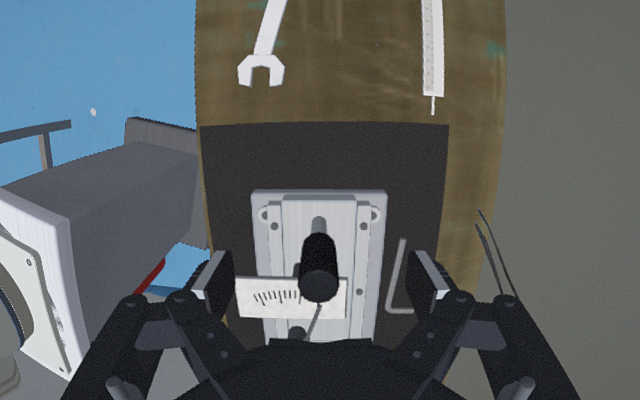

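The knob at (319,270) sits midway between the pads at (222,275) and (420,275), so I'll grip it.

```bash
python3 -m inch '[[[0,0,0],[0,0,0],1],[[0,0,0],[0,0,0],1],[[0,0,0],[0,0,0],1],[[0,0,0],[0,0,0],1],[[0,0,0],[0,0,0],1],[[0,0,0],[0,0,0],1]]' 30
python3 - <<'E'
from h import *
d=wsnap("pics/w4.png")
E
```

```text
time: 4.03
tool_pos: [0.4194, 0.2609, 0.0825]
orientation: [-0.0, 0.609, 0.793, -0.0]
wrist_force: [-3.2, -0.8, 5.6]
width: 0.0184
```

View pics/w4.png

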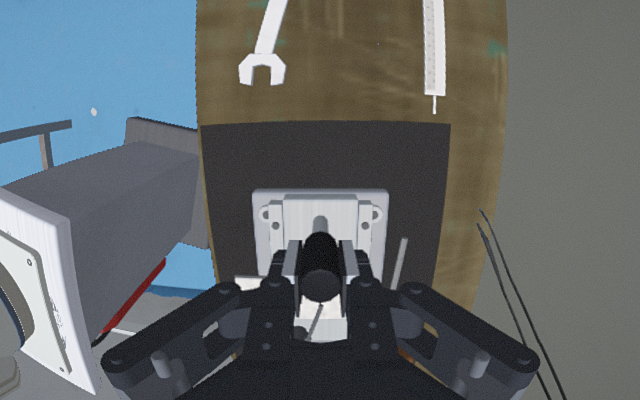

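The knob is held (18.4 mm). I'll push it home now.

```bash
python3 -m inch '[[[-5,0,0],[0,0,0],1],[[-5,0,0],[0,0,0],1],[[-5,0,0],[0,0,0],1],[[-4,0,0],[0,0,0],1],[[-3,0,0],[0,0,0],1],[[-2,0,0],[0,0,0],1],[[0,0,0],[0,0,0],1],[[0,0,0],[0,0,0],1]]' 40
python3 - <<'E'
from h import *
s=ctrl.get_state();print(stand([.4194,.2609],np.radians(15),s["tool_pos"]),stand([0,0],np.radians(15),s["wrist_force"]/1000))
E
```

```text
time: 5.08
tool_pos: [0.4241, 0.2429, 0.0825]
orientation: [-0.005, 0.607, 0.794, 0.003]
wrist_force: [-11.0, 30.9, 2.8]
width: 0.0176
[ -0.07192399 -18.59581237] [-2.6689947  32.66231972]
```

```bash
python3 -m inch '[[[-2,0,0],[0,0,0],1],[[-1,0,0],[0,0,0],1],[[0,0,0],[0,0,0],1],[[0,0,0],[0,0,0],1]]' 60
python3 - <<'E'
from h import *
s=ctrl.get_state();print(stand([.4194,.2609],np.radians(15),s["tool_pos"]),stand([0,0],np.radians(15),s["wrist_force"]/1000))
d=get_image("scene");crop(d,230,350,120,340,2.7,"pics/s5.png")
d=get_image("top");crop(d,230,470,120,280,3.3,"pics/t5.png")
E
```

```text
time: 5.58
tool_pos: [0.4242, 0.2429, 0.0827]
orientation: [-0.007, 0.607, 0.795, 0.005]
wrist_force: [-15.8, 48.4, 2.1]
width: 0.0173
[ -0.04632989 -18.65768297] [-2.73774371 50.89015091]
```

View pics/s5.png

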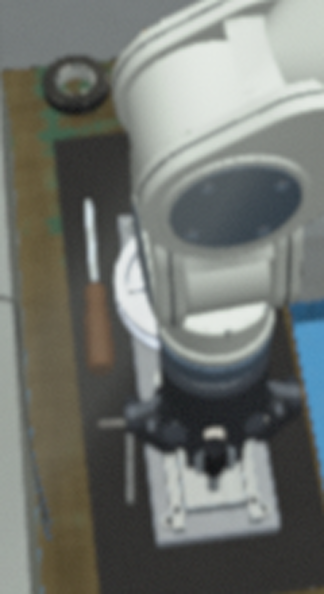

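View pics/t5.png

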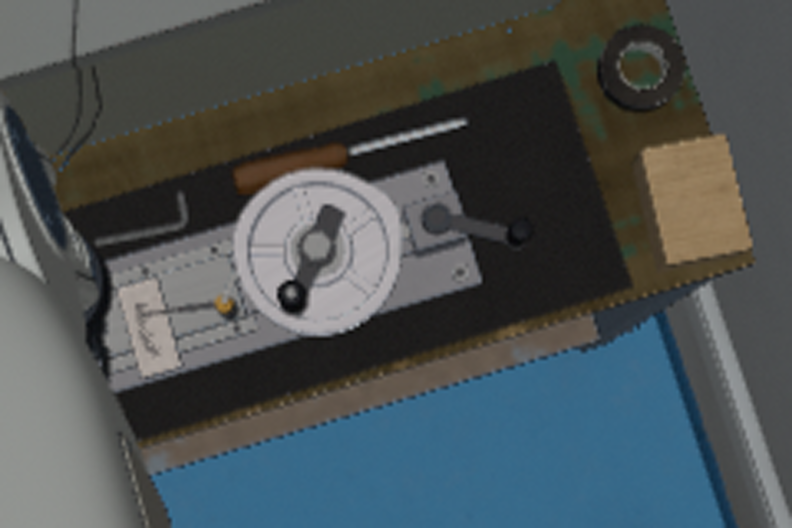

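The carriage is at its stop: the force rose from 33 to 51 N with no motion, and the roller is at the rim. I'll ease off, release and lift.

```bash
python3 -m inch '[[[3,0,0],[0,0,0],1],[[3,0,0],[0,0,0],1],[[1,0,0],[0,0,0],1],[[0,0,0],[0,0,0],1]]'
python3 -m inch '[[[0,0,0],[0,0,0],-1],[[0,0,0],[0,0,0],-1],[[0,0,0],[0,0,0],-1],[[0,0,0],[0,0,0],-1],[[0,0,-25],[0,0,0],-1],[[0,0,-40],[0,0,0],-1],[[0,0,-40],[0,0,0],-1],[[0,0,-40],[0,0,0],-1],[[0,0,0],[0,0,0],-1]]'
python3 - <<'E'
from h import *
d=wsnap("pics/w6.png");np.savez("w6.npz",f=d["frame"],K=d["camera_matrix"],T=d["T_tool_cam"],p=d["p"],o=d["o"])
crop(d,240,400,150,350,3,"pics/w6c.png")
E
```

```text
time: 6.18
tool_pos: [0.4242, 0.243, 0.0826]
orientation: [-0.001, 0.608, 0.794, 0.001]
wrist_force: [-5.8, 6.6, 5.4]
width: 0.0176
time: 7.3
tool_pos: [0.4263, 0.2422, 0.2301]
orientation: [0.001, 0.609, 0.793, 0.002]
wrist_force: [-0.3, -0.3, -0.5]
width: 0.0854
```

View pics/w6c.png

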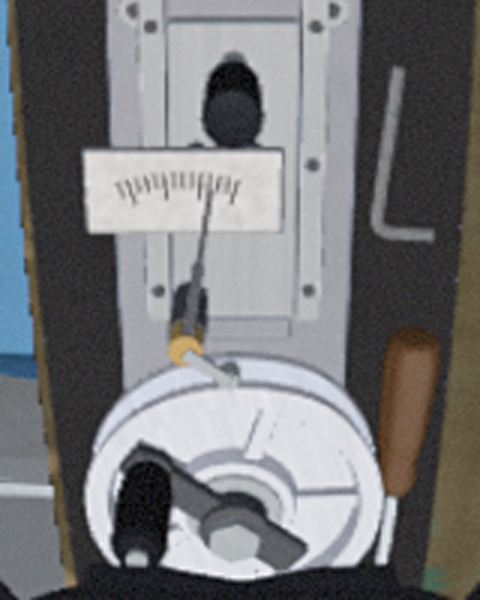

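```bash
python3 - <<'E'
from h import *
d=load("w6.npz");F=lambda u,v:(240+(u+.5)/3-.5,150+(v+.5)/3-.5)
A=[.4667,.0758];yaw=np.radians(15);S={}
for n,u,v,z in [("knobtop",232,117,.112),("pin",185,349,.08),("tip",209,193,.077),("boltL",151,27,.022),("boltL2",159,290,.022),("boltR",316,27,.022),("boltR2",309,290,.022),("cranktop",138,555,.136),("hubnut",234,540,.1),("rimL",84,495,.08),("rimR",382,480,.08)]:
    P=wonz(d,*F(u,v),z);S[n]=stand(A,yaw,P);print(n,P.round(4),S[n].round(1))
w=S["tip"]-S["pin"];print(np.arctan2(w[0],w[1]),.292-np.arctan2(w[0],w[1]))
E
```

```text
knobtop [0.4246 0.2434 0.112 ] [  2.7 172.8]
pin [0.4326 0.1455 0.08  ] [-14.9  76.1]
tip [0.4263 0.2056 0.077 ] [ -5.4 135.8]
boltL [0.3915 0.2455 0.022 ] [-28.7 183.4]
boltL2 [0.4204 0.1372 0.022 ] [-28.9  71.3]
boltR [0.453  0.2617 0.022 ] [ 34.9 183.1]
boltR2 [0.4817 0.1534 0.022 ] [34.6 71. ]
cranktop [0.4311 0.0926 0.136 ] [-30.   25.5]
hubnut [0.469  0.0771 0.1   ] [2.5 0.6]
rimL [0.4092 0.0666 0.08  ] [-58.   6.]
rimR [0.5227 0.1048 0.08  ] [61.6 13.5]
0.15853309177174643 0.13346690822825355
```

The feeler reads about 0.13 (round part), the carriage is home (knob at 172 mm), and the axis refines to about (.469,.077). The crank handle stands at direction 142°. I'll move over it and grip.

```bash
python3 -m inch '[[[-29,-7,0],[0,0,0],-1],[[-29,-7,0],[0,0,0],-1],[[-29,-7,0],[0,0,0],-1],[[-29,-7,0],[0,0,0],-1],[[-29,-7,0],[0,0,0],-1],[[0,0,20],[0,0,0],-1],[[0,0,30],[0,0,0],-1],[[0,0,15],[0,0,0],-1],[[0,0,0],[0,0,0],-1]]'
python3 - <<'E'
from h import *
d=wsnap("pics/w7.png");print(d["p"])
E
```

```text
time: 8.48
tool_pos: [0.4275, 0.0925, 0.1605]
orientation: [-0.002, 0.609, 0.793, -0.001]
wrist_force: [-0.4, 0.2, -0.1]
width: 0.0852
[0.42752809 0.09254477 0.16049531]
```

View pics/w7.png

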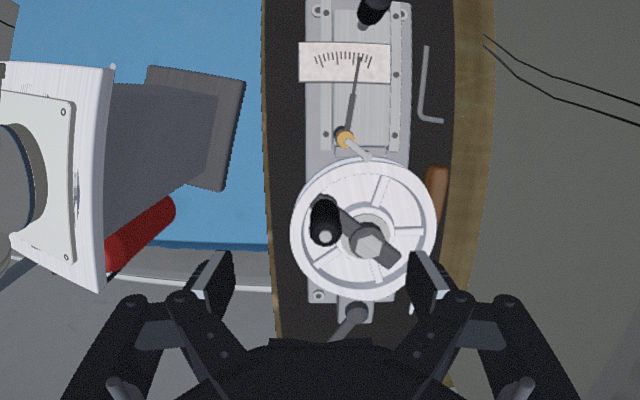

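The handle top is at (324,238), hub nut at (369,242), needle clearly visible from (345,137) to (360,57).

```bash
python3 - <<'E'
from h import *
d=wsnap();A=[.4691,.0768];yaw=np.radians(15)
P=wonz(d,324.5,236.5,.136);print(P,stand(A,yaw,P),stand(A,yaw,d["p"]));print(stand(d["p"],yaw,P))
print(stand(A,yaw,wonz(d,369,242,.1)))
E
```

```text
[0.43174838 0.0916396  0.136     ] [-32.23811867  24.00126676] [-35.42564156  25.87016553]
[ 3.18752288 -1.86889877]
[1.31288073 2.59632024]
```

```bash
python3 -m inch '[[[-1,3,24],[0,0,0],-1],[[0,0,20],[0,0,0],-1],[[0,0,10],[0,0,0],-1],[[0,0,0],[0,0,0],-1],[[0,0,0],[0,0,0],1],[[0,0,0],[0,0,0],1],[[0,0,0],[0,0,0],1],[[0,0,0],[0,0,0],1],[[0,0,0],[0,0,0],1],[[0,0,0],[0,0,0],1]]' 30
python3 - <<'E'
from h import *
d=wsnap("pics/w8.png");A=[.4691,.0768];print(stand(A,np.radians(15),d["p"]))
E
```

```text
time: 9.82
tool_pos: [0.4315, 0.0926, 0.1086]
orientation: [-0.0, 0.609, 0.793, 0.0]
wrist_force: [-3.7, 0.0, 5.8]
width: 0.0193
[-32.17218006  25.0180455 ]
```

View pics/w8.png

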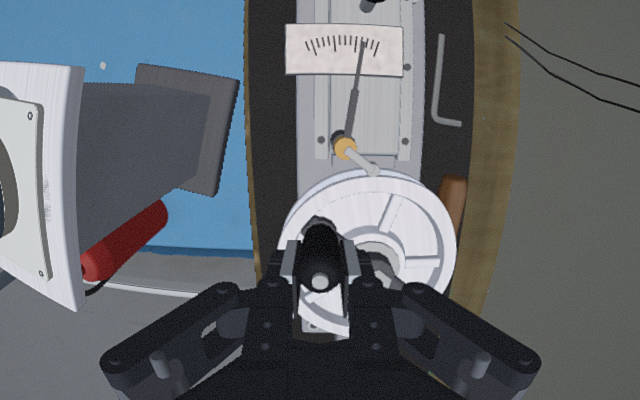

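```bash
cat >> h.py <<'E'
A0=np.array([.4691,.0768]);YAW=np.radians(15)
def s2w(x,y,z):
    c,s=np.cos(YAW),np.sin(YAW); return np.array([A0[0]+(c*x-s*y)/1e3,A0[1]+(s*x+c*y)/1e3,z])
def feeler(d,pin=(-17.5,75.5),z0=.292):
    g=cv2.GaussianBlur(cv2.cvtColor(d["frame"],cv2.COLOR_BGR2GRAY),(3,3),0).astype(np.float32)
    an=np.arange(-.35,.45,.005); rs=np.arange(26,58,1.)
    uv=np.array([[wproj(d,s2w(pin[0]+r*np.sin(a),pin[1]+r*np.cos(a),.077)) for r in rs] for a in an],np.float32)
    v=cv2.remap(g,uv[...,0],uv[...,1],cv2.INTER_LINEAR)
    v=v-np.median(v,axis=0); sc=v.mean(axis=1); i=sc.argmin()
    return z0-an[i], sc[i]
def rep(tag=""):
    d=wsnap(); p=stand(A0,YAW,d["p"]); s=ctrl.get_state(); f=feeler(d)
    print(tag,"t%.1f"%s["time"],"phi %.1f r %.1f"%(np.degrees(np.arctan2(p[1],p[0]))%360,np.hypot(*p)),"z %.4f"%d["p"][2],"F",stand([0,0],YAW,s["wrist_force"]/1e3).round(1),"feeler %.3f (%.0f)"%f,"w %.4f"%s["width"])
    return d
E
cat > circ.py <<'E'
import sys,numpy as np
a0=float(sys.argv[1])
for k in range(int(sys.argv[2])):
    out=[]
    for j in (0,1):
        a=np.radians(a0+20*k+10*j+np.array([0,10]));out.append([round(42*(np.sin(a[1])-np.sin(a[0])),1),round(42*(np.cos(a[1])-np.cos(a[0])),1)])
    print(a0+20*k+20,out)
E
python3 circ.py 142.2 18
python3 - <<'E'
from h import *
d=rep()
for n in("w2","w6"):
    d=load(n+".npz");print(feeler(d) if n=="w6" else feeler(d,(-17.5,93.5)))
E
```

```text
162.2 [[np.float64(-6.2), np.float64(-4.0)], [np.float64(-6.7), np.float64(-2.8)]]
182.2 [[np.float64(-7.1), np.float64(-1.6)], [np.float64(-7.3), np.float64(-0.4)]]
202.2 [[np.float64(-7.3), np.float64(0.9)], [np.float64(-7.0), np.float64(2.2)]]
222.2 [[np.float64(-6.5), np.float64(3.3)], [np.float64(-5.8), np.float64(4.4)]]
242.2 [[np.float64(-5.0), np.float64(5.4)], [np.float64(-4.0), np.float64(6.2)]]
262.2 [[np.float64(-2.8), np.float64(6.7)], [np.float64(-1.6), np.float64(7.1)]]
282.2 [[np.float64(-0.4), np.float64(7.3)], [np.float64(0.9), np.float64(7.3)]]
302.2 [[np.float64(2.2), np.float64(7.0)], [np.float64(3.3), np.float64(6.5)]]
322.2 [[np.float64(4.4), np.float64(5.8)], [np.float64(5.4), np.float64(5.0)]]
342.2 [[np.float64(6.2), np.float64(4.0)], [np.float64(6.7), np.float64(2.8)]]
362.2 [[np.float64(7.1), np.float64(1.6)], [np.float64(7.3), np.float64(0.4)]]
382.2 [[np.float64(7.3), np.float64(-0.9)], [np.float64(7.0), np.float64(-2.2)]]
402.2 [[np.float64(6.5), np.float64(-3.3)], [np.float64(5.8), np.float64(-4.4)]]
422.2 [[np.float64(5.0), np.float64(-5.4)], [np.float64(4.0), np.float64(-6.2)]]
442.2 [[np.float64(2.8), np.float64(-6.7)], [np.float64(1.6), np.float64(-7.1)]]
462.2 [[np.float64(0.4), np.float64(-7.3)], [np.float64(-0.9), np.float64(-7.3)]]
482.2 [[np.float64(-2.2), np.float64(-7.0)], [np.float64(-3.3), np.float64(-6.5)]]
502.2 [[np.float64(-4.4), np.float64(-5.8)], [np.float64(-5.4), np.float64(-5.0)]]
 t9.9 phi 142.2 r 40.8 z 0.1086 F [-2.7  2. ] feeler 0.132 (-96) w 0.0196
(np.float64(-0.008000000000000618), np.float32(-69.39903))
(np.float64(0.1269999999999995), np.float32(-69.614075))
```

The feeler reader works (parked −0.01, now 0.13). Now I crank counter-clockwise in 20° steps and measure after each.

```bash
R="python3 -c 'from h import *;rep()'"
python3 -m inch '[[[-6.2,-4.0,0],[0,0,0],1],[[-6.7,-2.8,0],[0,0,0],1],[[0,0,0],[0,0,0],1]]' >/dev/null; eval $R
python3 -m inch '[[[-7.1,-1.6,0],[0,0,0],1],[[-7.3,-0.4,0],[0,0,0],1],[[0,0,0],[0,0,0],1]]' >/dev/null; eval $R
python3 -m inch '[[[-7.3,0.9,0],[0,0,0],1],[[-7,2.2,0],[0,0,0],1],[[0,0,0],[0,0,0],1]]' >/dev/null; eval $R
```

```text
t10.3 phi 163.1 r 41.6 z 0.1086 F [-7.3  0.9] feeler 0.192 (-95) w 0.0197
 t10.8 phi 183.6 r 42.4 z 0.1086 F [-8.9 -0.5] feeler 0.242 (-95) w 0.0193
 t11.2 phi 204.2 r 43.2 z 0.1086 F [-11.5  -7.2] feeler 0.127 (-47) w 0.0199
```

```bash
R="python3 -c 'from h import *;rep()'"
python3 -m inch '[[[-7.5,2.3,0],[0,0,0],1],[[-6.8,3.4,0],[0,0,0],1],[[0,0,0],[0,0,0],1]]' >/dev/null; eval $R
python3 -m inch '[[[-5,5.4,0],[0,0,0],1],[[-4,6.2,0],[0,0,0],1],[[0,0,0],[0,0,0],1]]' >/dev/null; python3 -c 'from h import *;d=rep();cv2.imwrite("pics/w9.png",d["frame"])'
```

```text
t11.6 phi 225.5 r 44.3 z 0.1087 F [ 2.3 -0.9] feeler 0.167 (-14) w 0.0193
 t12.1 phi 244.3 r 44.7 z 0.1086 F [2.8 1.9] feeler 0.642 (0) w 0.0195
```

View pics/w9.png

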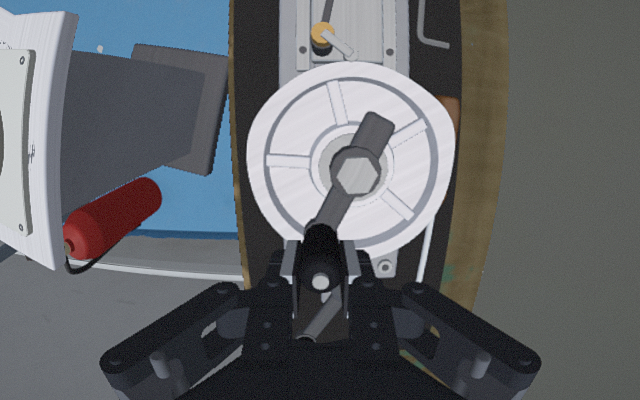

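The needle left this view (scale off the top edge), but the rim is well visible and its bulges can be measured. I'll take the rim profile in polar form about the hub, and check the needle in the scene camera.

```bash
python3 - <<'E'
from h import *
from scipy.optimize import least_squares
pts=np.array([[r*np.cos(np.radians(a)),r*np.sin(np.radians(a))] for a,r in [(142.2,40.8),(163.1,41.6),(183.6,42.4),(225.5,44.3),(244.3,44.7)]])
c=least_squares(lambda c:np.hypot(*(pts-c).T)-42,[0,0]).x;print("centre",c)
d=wsnap();f=d["frame"];hsv=cv2.cvtColor(f,cv2.COLOR_BGR2HSV)
C=c
m=((hsv[...,2]>140)&(hsv[...,1]<45)).astype(np.uint8)
out=[]
for a in range(0,360,6):
    rs=np.arange(50,75,.25);uv=np.array([wproj(d,s2w(C[0]+r*np.cos(np.radians(a)),C[1]+r*np.sin(np.radians(a)),.08)) for r in rs]).astype(np.float32)
    v=cv2.remap(hsv[...,2],uv[:,0],uv[:,1],cv2.INTER_LINEAR).ravel().astype(int)
    g=np.diff(cv2.GaussianBlur(v.astype(np.float32).reshape(-1,1),(1,5),0).ravel());ok=(uv[:,0]>0)&(uv[:,0]<639)&(uv[:,1]>0)&(uv[:,1]<399)
    j=np.where(v[:-1]>150)[0]
    out.append((a,rs[g.argmin()],int(g.min())))
print(out)
e=get_image("scene");crop(e,230,350,120,340,2.7,"pics/s10.png")
E
```

```text
centre [-0.49151995 -2.70148194]
[(0, np.float64(61.5), -31), (6, np.float64(62.5), -28), (12, np.float64(63.75), -31), (18, np.float64(65.5), -25), (24, np.float64(66.25), -29), (30, np.float64(66.5), -23), (36, np.float64(66.25), -21), (42, np.float64(65.25), -33), (48, np.float64(64.0), -36), (54, np.float64(63.25), -36), (60, np.float64(63.0), -32), (66, np.float64(50.75), -17), (72, np.float64(51.0), -19), (78, np.float64(62.75), -26), (84, np.float64(51.25), -20), (90, np.float64(51.25), -22), (96, np.float64(51.25), -18), (102, np.float64(62.5), -29), (108, np.float64(51.25), -19), (114, np.float64(51.0), -24), (120, np.float64(51.0), -18), (126, np.float64(50.75), -21), (132, np.float64(62.25), -38), (138, np.float64(62.5), -37), (144, np.float64(62.75), -38), (150, np.float64(63.0), -35), (156, np.float64(62.75), -38), (162, np.float64(62.5), -36), (168, np.float64(61.75), -38), (174, np.float64(61.25), -31), (180, np.float64(60.5), -29), (186, np.float64(59.75), -31), (192, np.float64(59.25), -37), (198, np.float64(59.25), -32), (204, np.float64(59.0), -33), (210, np.float64(58.75), -30), (216, np.float64(58.75), -31), (222, np.float64(58.5), -30), (228, np.float64(61.25), -18), (234, np.float64(53.0), -39), (240, np.float64(55.75), -4), (246, np.float64(56.75), -3), (252, np.float64(53.0), -4), (258, np.float64(53.75), -4), (264, np.float64(54.5), -2), (270, np.float64(66.75), -3), (276, np.float64(50.25), -28), (282, np.float64(53.5), -21), (288, np.float64(58.25), -11), (294, np.float64(62.25), -8), (300, np.float64(58.5), -11), (306, np.float64(59.0), -32), (312, np.float64(59.0), -35), (318, np.float64(59.25), -34), (324, np.float64(65.25), -30), (330, np.float64(61.25), -26), (336, np.float64(60.25), -29), (342, np.float64(60.0), -26), (348, np.float64(60.5), -31), (354, np.float64(60.75), -37)]
```

View pics/s10.png

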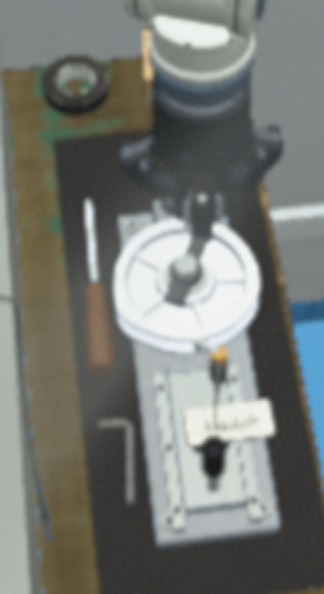

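The rim profile puts the large bulge peak at stand angle ≈29° now, which agrees with lesser wave (crank φ≈176°) + 130° → high spot under the roller at crank φ≈305°. I'll continue counter-clockwise to there.

```bash
python3 circ.py 244.3 4
python3 -m inch '[[[-3.8,6.3,0],[0,0,0],1],[[-2.6,6.8,0],[0,0,0],1],[[-1.3,7.2,0],[0,0,0],1],[[0,7.3,0],[0,0,0],1],[[1.2,7.2,0],[0,0,0],1],[[0,0,0],[0,0,0],1]]' ; python3 -c '
from h import *;d=rep();print(stand(A0,YAW,d["p"]))'
```

```text
264.3 [[np.float64(-2.6), np.float64(6.8)], [np.float64(-1.4), np.float64(7.2)]]
284.3 [[np.float64(-0.1), np.float64(7.3)], [np.float64(1.2), np.float64(7.2)]]
304.3 [[np.float64(2.4), np.float64(6.9)], [np.float64(3.6), np.float64(6.4)]]
324.3 [[np.float64(4.6), np.float64(5.7)], [np.float64(5.6), np.float64(4.8)]]
time: 12.9
tool_pos: [0.493, 0.0387, 0.1084]
orientation: [-0.003, 0.608, 0.794, 0.001]
wrist_force: [-10.0, 18.4, 15.7]
width: 0.0196
 t12.9 phi 287.1 r 45.0 z 0.1084 F [-4.8 19.9] feeler 0.642 (0) w 0.0199
[ 13.19641679 -43.0050415 ]
```

I typed one increment one step off, so there is 20 N radially. I'll correct that while going on to 305°.

```bash
python3 -m inch '[[[3,3.5,0],[0,0,0],1],[[3,3.5,0],[0,0,0],1],[[2.6,2.8,0],[0,0,0],1],[[0,0,0],[0,0,0],1],[[0,0,0],[0,0,0],1]]' ; python3 - <<'E'
from h import *
d=rep();p=stand(A0,YAW,d["p"])-[-.5,-2.7];print(np.degrees(np.arctan2(p[1],p[0]))%360,np.hypot(*p));cv2.imwrite("pics/w11.png",d["frame"])
e=get_image("scene");crop(e,230,350,120,340,2.7,"pics/s11.png")
t=get_image("top");crop(t,230,470,120,280,3.3,"pics/t11.png")
E
```

```text
time: 13.58
tool_pos: [0.5015, 0.047, 0.1086]
orientation: [-0.001, 0.609, 0.793, -0.0]
wrist_force: [-4.3, 3.3, 10.0]
width: 0.0197
 t13.6 phi 302.4 r 44.0 z 0.1086 F [-3.4  5.6] feeler 0.357 (-4) w 0.0195
304.94740009299454 42.06214608712626
```

View pics/w11.png

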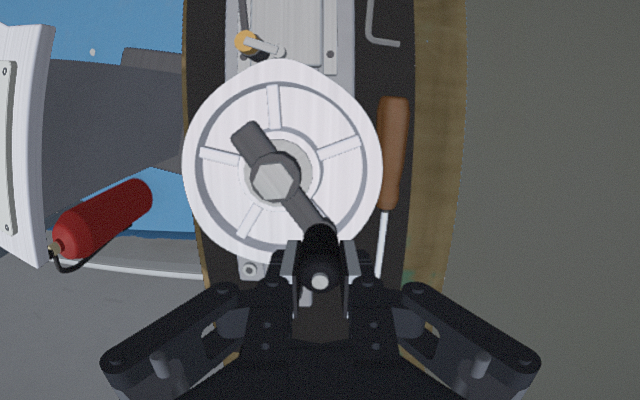

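View pics/t11.png

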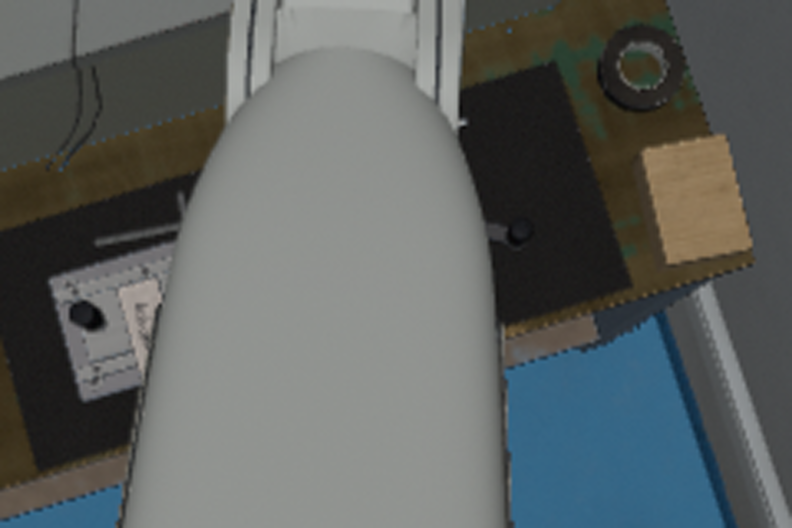

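View pics/s11.png

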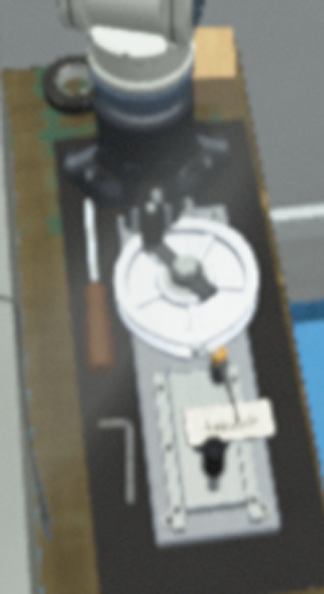

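The needle is now clearly swung toward the robot side, and the bulge is under the roller. I'll release, lift and go back along +y to read the needle precisely.

```bash
python3 -m inch '[[[0.5,0,0],[0,0,0],-1],[[0,0,0],[0,0,0],-1],[[0,0,0],[0,0,0],-1],[[0,0,0],[0,0,0],-1],[[0,0,-25],[0,0,0],-1],[[0,0,-35],[0,0,0],-1],[[40,-10,0],[0,0,0],-1],[[40,-10,0],[0,0,0],-1],[[0,0,0],[0,0,0],-1],[[0,0,0],[0,0,0],-1]]' ; python3 - <<'E'
from h import *
d=rep();cv2.imwrite("pics/w12.png",d["frame"])
np.savez("w12.npz",f=d["frame"],K=d["camera_matrix"],T=d["T_tool_cam"],p=d["p"],o=d["o"])
E
```

```text
time: 14.98
tool_pos: [0.4626, 0.1188, 0.1684]
orientation: [0.0, 0.609, 0.793, 0.0]
wrist_force: [0.1, -0.5, -0.4]
width: 0.0854
 t15.0 phi 83.8 r 42.5 z 0.1684 F [-0.5 -1. ] feeler 0.407 (-93) w 0.0856
```

View pics/w12.png

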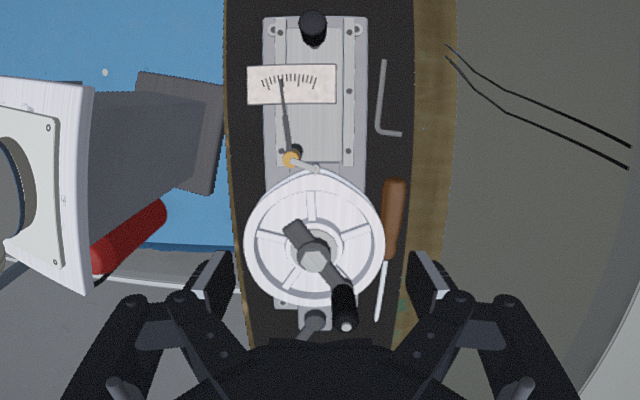

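```bash
python3 - <<'E'
from h import *
d=load("w12.npz");crop(d,235,355,50,185,5,"pics/w12c.png")
hsv=cv2.cvtColor(d["frame"],cv2.COLOR_BGR2HSV)
C=(-.5,-2.7)
C=stand(A0,YAW,wonz(d,313,254,.1));print(C)
for a in range(40,156,4):
    rs=np.arange(54,75,.25);uv=np.array([wproj(d,s2w(C[0]+r*np.cos(np.radians(a)),C[1]+r*np.sin(np.radians(a)),.08)) for r in rs]).astype(np.float32)
    v=cv2.remap(hsv[...,2],uv[:,0],uv[:,1],cv2.INTER_LINEAR).ravel().astype(np.float32)
    g=np.diff(cv2.GaussianBlur(v.reshape(-1,1),(1,5),0).ravel())
    print((a,float(rs[g.argmin()]),int(g.min())),end=" ")
E
```

```text
[-0.24233479  5.62668087]
(40, 58.0, -23) (44, 58.25, -25) (48, 58.0, -15) (52, 58.25, -13) (56, 58.25, -13) (60, 58.75, -15) (64, 59.25, -13) (68, 59.75, -16) (72, 60.5, -11) (76, 57.25, -16) (80, 62.25, -14) (84, 63.0, -12) (88, 66.0, -16) (92, 66.0, -11) (96, 57.5, -10) (100, 61.25, -16) (104, 60.5, -13) (108, 59.5, -15) (112, 59.0, -12) (116, 58.25, -12) (120, 58.0, -10) (124, 67.75, -13) (128, 60.5, -15) (132, 57.5, -29) (136, 57.5, -23) (140, 57.0, -23) (144, 56.75, -23) (148, 57.0, -27) (152, 57.0, -30)
```

View pics/w12c.png

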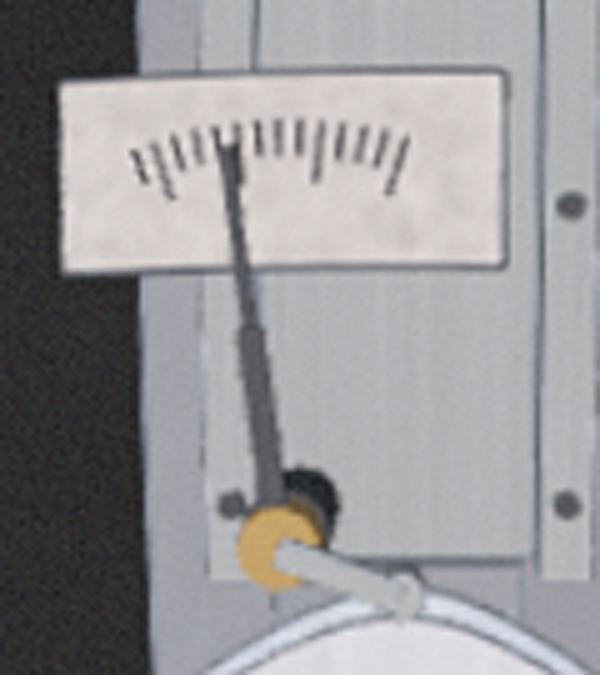

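The graduations confirm about 0.41–0.42 (needle between the 0.40 and 0.45 marks), so the high spot is within ~4°. Next I go to the brake lever, passing above the crank.

```bash
python3 -m inch '[[[-32,-5,-2],[0,0,0],-1],[[-32,-5,0],[0,0,0],-1],[[-32,-5,0],[0,0,0],-1],[[-32,-5,0],[0,0,0],-1],[[-29,-5,0],[0,0,0],-1],[[0,0,0],[0,0,0],-1],[[0,0,0],[0,0,0],-1]]' ; python3 - <<'E'
from h import *
d=wsnap("pics/w13.png");print(stand(A0,YAW,d["p"]))
np.savez("w13.npz",f=d["frame"],K=d["camera_matrix"],T=d["T_tool_cam"],p=d["p"],o=d["o"])
E
```

```text
time: 15.9
tool_pos: [0.4787, -0.0395, 0.1701]
orientation: [-0.0, 0.609, 0.793, -0.0]
wrist_force: [0.3, 0.1, -0.0]
width: 0.0854
[ -20.82064856 -114.83507125]
```

View pics/w13.png

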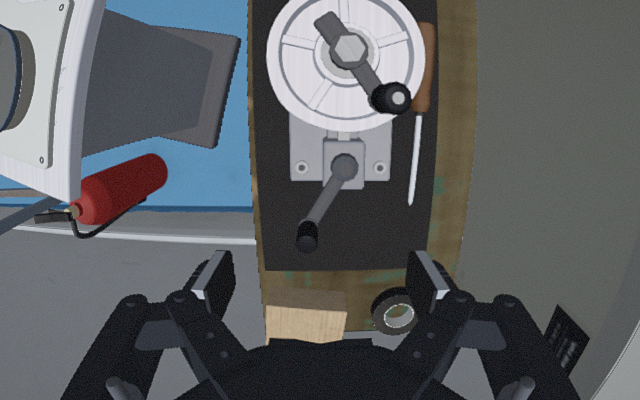

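The brake grip top is at about (306,241) and the pivot at (344,166). The block is at (306,322) and clear.

```bash
python3 - <<'E'
from h import *
d=load("w13.npz");crop(d,240,400,140,360,2.7,"pics/w13c.png")
a=stand(A0,YAW,wonz(d,306.5,240,.102))
for z in(.06,.07,.08):
    b=stand(A0,YAW,wonz(d,344,164,z));w=a-b;print(a,b,np.hypot(*w),np.degrees(np.arctan2(w[1],w[0]))%360)
print(stand(A0,YAW,wonz(d,397,98,.136)))
for u,v in[(268,302),(347,293),(343,340)]:print("blk",stand(A0,YAW,wonz(d,u,v,.042)))
E
```

```text
[ -30.5384822 -139.2632297] [-5.58887768e-02 -8.94814185e+01] 58.37308651755828 238.51986787115817
[ -30.5384822 -139.2632297] [ -0.8490944  -87.47449194] 59.695335724579145 240.17526498236572
[ -30.5384822 -139.2632297] [ -1.64230003 -85.46756538] 61.06523432897452 241.75766256513484
[ 24.38567171 -34.71537939]
blk [ -77.23722498 -243.84977399]
blk [   8.1535165 -231.0021385]
blk [   6.43631773 -301.03390215]
```

View pics/w13c.png

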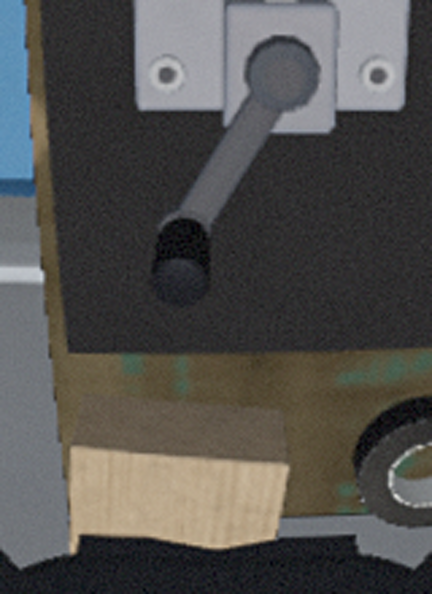

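```bash
python3 - <<'E'
from h import *
d=load("w13.npz")
for v in(242,244):
    a=stand(A0,YAW,wonz(d,306.5,v,.102));print(a)
    for b in([0,-91],[-.5,-93]): w=a-b;print(np.hypot(*w),np.degrees(np.arctan2(w[1],w[0]))%360)
E
```

```text
[ -30.5715765  -140.94931152]
58.56240270869697 238.53119984242863
56.59890624768019 237.90597706598766
[ -30.60516332 -142.64594975]
60.033158728836774 239.34920390832568
58.06066813820998 238.76749604784197
```

```bash
python3 -m inch '[[[-27.2,-9.8,10],[0,0,0],-1],[[0,0,36],[0,0,0],-1],[[0,0,30],[0,0,0],-1],[[0,0,20],[0,0,0],-1],[[0,0,0],[0,0,0],-1],[[0,0,0],[0,0,0],-1]]' ; python3 - <<'E'
from h import *
d=wsnap("pics/w14.png");print(stand(A0,YAW,d["p"]))
E
```

```text
time: 16.7
tool_pos: [0.4768, -0.0677, 0.0751]
orientation: [0.0, 0.609, 0.793, 0.0]
wrist_force: [0.3, -0.5, 0.5]
width: 0.0855
[ -29.98088057 -141.55296122]
```

View pics/w14.png

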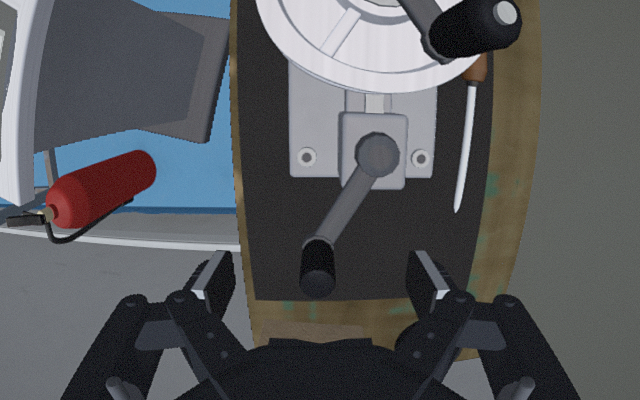

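The grip at (317,272) is centred between the pads, so I'll close on it.

```bash
python3 -m inch '[[[0,0,0],[0,0,0],1],[[0,0,0],[0,0,0],1],[[0,0,0],[0,0,0],1],[[0,0,0],[0,0,0],1],[[0,0,0],[0,0,0],1],[[0,0,0],[0,0,0],1]]' 25;  python3 -c 'from h import *;rep();print(stand(A0,YAW,ctrl.get_state()["tool_pos"]))'
python3 -m inch '[[[-4.6,9.4,0],[0,0,0],1],[[-2.9,10.1,0],[0,0,0],1],[[0,0,0],[0,0,0],1]]'; python3 -c 'from h import *;rep();print(stand(A0,YAW,ctrl.get_state()["tool_pos"]))'
```

```text
time: 17.5
tool_pos: [0.4762, -0.0683, 0.0744]
orientation: [0.0, 0.609, 0.793, -0.0]
wrist_force: [-2.5, -2.8, 3.5]
width: 0.016
 t17.6 phi 257.8 r 145.3 z 0.0744 F [-3.7 -2.5] feeler 0.642 (0) w 0.0162
[ -30.70949187 -141.98177544]
time: 17.92
tool_pos: [0.4975, -0.0726, 0.0744]
orientation: [0.001, 0.609, 0.793, -0.002]
wrist_force: [-2.0, -14.9, 1.9]
width: 0.0161
 t18.0 phi 265.8 r 152.0 z 0.0744 F [ -5.9 -13.9] feeler 0.642 (0) w 0.0162
[ -11.16724023 -151.65746953]
```

```bash
python3 -m inch '[[[-3,10.4,0],[0,0,0],1],[[0.7,10.4,0],[0,0,0],1],[[0,0,0],[0,0,0],1]]'; python3 -c 'from h import *;rep();print(stand(A0,YAW,ctrl.get_state()["tool_pos"]))'
python3 -m inch '[[[2.2,10.1,0],[0,0,0],1],[[2.8,7.7,0],[0,0,0],1],[[0,0,0],[0,0,0],1],[[0,0,0],[0,0,0],1]]'; python3 -c 'from h import *;rep();print(stand(A0,YAW,ctrl.get_state()["tool_pos"]))'
```

```text
time: 18.35
tool_pos: [0.5183, -0.0679, 0.0743]
orientation: [0.001, 0.609, 0.793, -0.001]
wrist_force: [-1.4, -7.2, 1.5]
width: 0.0164
 t18.4 phi 273.8 r 152.8 z 0.0743 F [-1.2 -5.6] feeler 0.642 (0) w 0.0162
[  10.10170678 -152.48635196]
time: 18.9
tool_pos: [0.5328, -0.0592, 0.0742]
orientation: [0.0, 0.609, 0.793, -0.002]
wrist_force: [-6.0, -11.0, 4.3]
width: 0.0164
 t18.9 phi 280.1 r 150.2 z 0.0742 F [-8.  -8.7] feeler 0.642 (0) w 0.0163
[  26.38818025 -147.85033912]
```

```bash
python3 -m inch '[[[1,2.5,0],[0,0,0],1],[[1,2,0],[0,0,0],1],[[0,0,0],[0,0,0],1],[[0,0,0],[0,0,0],1]]'; python3 -c 'from h import *;rep();print(stand(A0,YAW,ctrl.get_state()["tool_pos"]))'
```

```text
time: 19.45
tool_pos: [0.5333, -0.0589, 0.0741]
orientation: [-0.001, 0.61, 0.792, -0.006]
wrist_force: [-23.7, -26.9, 13.3]
width: 0.0159
 t19.5 phi 280.3 r 150.1 z 0.0741 F [-31.  -20.2] feeler 0.642 (0) w 0.0157
[  26.88479828 -147.6678708 ]
```

The lever is at its stop: force rose by about 26 N for 0.5 mm of travel. I'll relax, release, lift and check.

```bash
python3 -m inch '[[[-2,-3.5,0],[0,0,0],1],[[0,0,0],[0,0,0],1],[[0,0,0],[0,0,0],-1],[[0,0,0],[0,0,0],-1],[[0,0,0],[0,0,0],-1],[[0,0,0],[0,0,0],-1],[[0,0,-30],[0,0,0],-1],[[0,0,-40],[0,0,0],-1],[[0,0,-40],[0,0,0],-1],[[0,0,0],[0,0,0],-1]]'; python3 -c 'from h import *;d=wsnap("pics/w15.png")'
python3 -m inch '[[[40,-8,0],[0,0,0],-1],[[40,-8,0],[0,0,0],-1],[[40,-8,0],[0,0,0],-1],[[40,-6,0],[0,0,0],-1],[[30,0,0],[0,0,0],-1],[[0,0,0],[0,0,0],-1],[[0,0,0],[0,0,0],-1]]'; python3 -c '
from h import *;d=rep();cv2.imwrite("pics/w16.png",d["frame"]);crop(d,235,355,50,250,3,"pics/w16c.png")'
```

```text
time: 20.75
tool_pos: [0.5361, -0.0576, 0.1872]
orientation: [0.003, 0.609, 0.793, 0.001]
wrist_force: [0.7, 0.1, -0.4]
width: 0.0853
time: 21.68
tool_pos: [0.4564, 0.1181, 0.1835]
orientation: [-0.0, 0.609, 0.793, -0.0]
wrist_force: [-0.0, -0.4, -0.2]
width: 0.0855
 t21.7 phi 92.0 r 43.3 z 0.1835 F [ 0.8 -0.9] feeler 0.412 (-86) w 0.0856
```

View pics/w15.png

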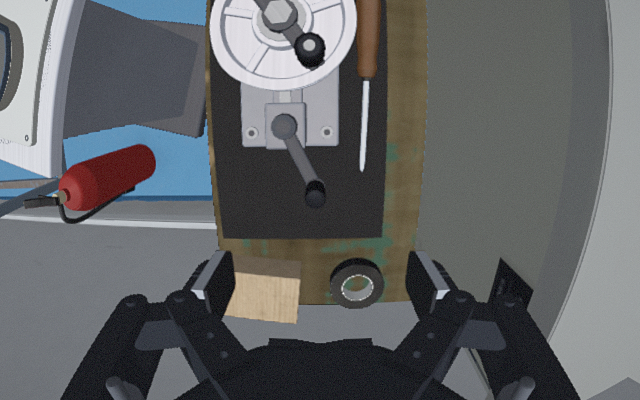

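View pics/w16.png

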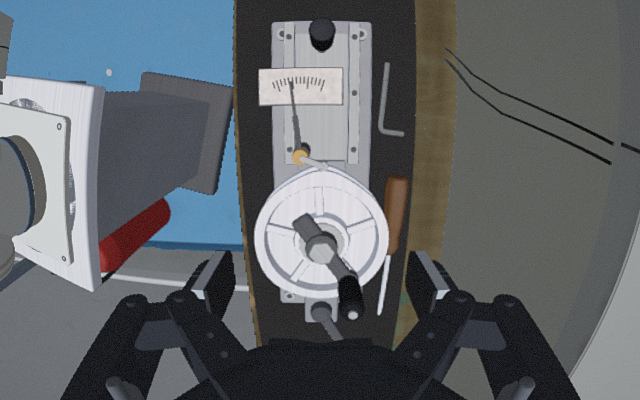

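The lever is fully over (pivot (284,125) to grip (315,190)), the block is in place, and the needle still reads 0.41. One last check of the carriage and lever, then I hand in.

```bash
python3 - <<'E'
from h import *
d=wsnap();f=cv2.imread("pics/w16.png")
print("knob",stand(A0,YAW,wonz(d,322,26,.112)),"feeler",feeler(d))
t=get_image("top");crop(t,230,470,120,280,3.3,"pics/t17.png")
s=ctrl.get_state();print(s["wrist_force"],s["time"],s["width"])
ctrl.close_job()
E
```

```text
knob [  0.65435806 173.7698952 ] feeler (np.float64(0.41199999999999976), np.float32(-86.492325))
[ 0.30283436  0.00750266 -0.4880653 ] 21.825 0.08537827352916998
the job is handed in; nothing more can be done
```

View pics/t17.png

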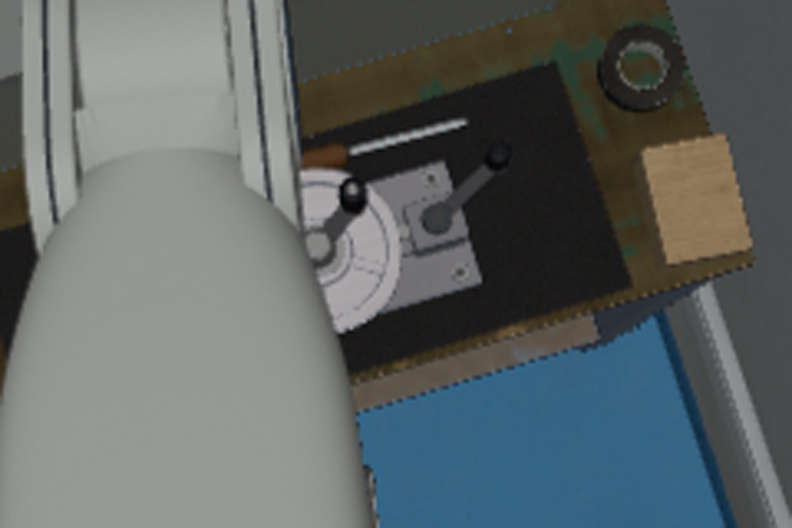

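I handed the job in at about 21.8 s of the 64 s allowed; no verdict was reported. The carriage is home, the high spot is under the roller, and the brake is over. The gripper is open and raised, and I never went near the needle.

**What I did**
- **Carriage:** I gripped the knob and pushed it home. At the stop the force rose from 33 to 51 N with no further movement.
- **Pulley:** I cranked it counter-clockwise past the lesser wave, where the needle read about 0.24, and stopped on the high spot.
- **Brake:** I swung the lever over until it met its stop, where the force rose by about 26 N over 0.5 mm of travel.

**Last checks**
- **Needle:** it read 0.41 rad both before and after braking, against the 0.37 needed. The scale marks agreed at 0.41–0.42.
- **Lever and block:** the lever stands at about 296° (297° is its stop), and the block is where it was.
- **Contact:** the wrist force was about zero.

**What disagreed**
- **Carriage position:** a rough last reading of the knob, taken at the edge of the picture, gave 173.8 mm. After the push it read about 172 mm, which is home. I put this down to measuring error, because the needle reading did not change.
- **Axis position:** my estimates of the spindle axis differed by 2–3 mm, so I corrected the cranking and braking paths from the measured forces.
- **Typing slip:** one mistyped cranking step briefly put about 20 N sideways on the crank.

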